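Angle a batten past the post into its jig and turn the button over it

TASK

Load the loose wooden batten into the jig by pushing it along the board with the fingertips, never lifting it: slip its right end in behind the steel post, then swing the left end in, until it lies between the two end blocks with its long side flat against the aluminium fence. Then push the wooden turn button round over the batten's left end until it meets its stop pin. Leave the wedge, the marker and everything else where they lie, and finish with the hand clear.

Things in the scene. Friction and masses are not known exactly. Their poses are not given: they have to be found in the camera images.
- batten: Loose planed pine batten, 300 mm long, 45 mm wide, 28 mm high, 0.13 to 0.27 kg, with two dark screw holes in its top. It lies flat on the jig's board, in front of the bay and rather to its left. Origin: centre of its underside; y along its length (+y is its left end as seen from the robot), x across its width, z up.
- jig: Jig fixed to the worktop, open towards the robot: a plywood board 12 mm thick with a dark brown face, carrying a fence, two end blocks and a post. Origin: on the worktop (board's underside), on the bay's middle line; x points from the robot into the bay, y left along the fence, z up. The board spans x -130 to 132, y -200 to 260 mm; the batten slides on its top, at z = 12 mm.
- fence (a point): Point on the front face of the aluminium fence that closes the back of the bay, half way along it, at board level; jig frame x = 90, y = 0, z = 12 mm. The fence runs along the jig's y from -183 to 183 mm and stands 30 mm above the board. Axes as the jig's.
- right_block (a point): Inner front corner, at board level, of the right hardwood end block: jig frame x = 65, y = -155 mm. The block reaches 25 mm back to the fence, 28 mm outward (to y = -183) and 30 mm up.
- left_block (a point): Inner front corner, at board level, of the left hardwood end block: jig frame x = 50, y = 155 mm. The block reaches 40 mm back to the fence, 28 mm outward (to y = 183) and 30 mm up. Between the blocks the bay is 310 mm long, for the 300 mm batten.
- post (a point): Foot of the round steel post, on its axis, at board level: jig frame x = 21, y = -110 mm. 20 mm diameter, 50 mm high, on a 33 mm collar 1 mm thick. It stands before the right part of the bay's mouth; the 59 mm between it and the fence is the way in for the batten's right end, and 14 mm stay free between it and the batten at home.
- bay (a point): Where the batten's origin belongs: jig frame x = 67.5, y = 0 (5 mm play either way), z = 12 mm, the batten's y axis along the jig's y.
- turn_button (a joint): Angle of the wooden turn button on top of the left end block, in rad. 0: it points straight back, away from the robot, across the fence; positive: turned clockwise as seen from above, towards the bay; at 1.57 it points right, over the batten's left end; stop at 1.6 (brass pin, 5 mm diameter, standing 12 mm high on the block just in front of the pivot). It starts between -0.2 and 0.3, moves at about 0.03 N m (0.6 N at 50 mm) and stays where it is left.
- button_pivot (a point): Screw the button turns on, at mid thickness of the button: jig frame x = 69, y = 169, z = 49.5 mm. The button is a bar 22 mm wide and 12 mm thick (z 43.5 to 55.5) with round ends of 11 mm radius, reaching from 11 mm behind the screw to 63 mm beyond it, with 3.5 mm of air over the batten.
- button_tip (a point): Free tip of the button, 63 mm from the screw, at mid thickness.
- wedge: Loose small wooden wedge, 85 x 22 x up to 15 mm, lying on the front right of the board. To be left alone. Origin: centre of its underside.
- marker: Loose felt marker, 140 x 16 x 18 mm, lying on the front right of the board, pointing away from the robot. To be left alone. Origin: centre of its underside.
- mallet: Loose rubber mallet with a wooden handle, 269 mm long, head 70 x 48 mm, on the worktop to the left of the board. To be left alone. Origin: centre of its underside.
- brush: Loose flat paint brush, 214 x 42 x 22 mm, on the worktop to the left of the board. To be left alone. Origin: centre of its underside.
- toner: Loose small dropper bottle, 42 mm diameter, 118 mm tall, standing on the worktop to the right of the board. To be left alone. Origin: centre of its underside.

How it is judged:
By the outcome, as a careful person would: the job done as asked, in the order asked, and still so for the second after the job is handed in, with the robot touching nothing.
It also fails if it takes over 72 s, if anything falls off the work surface, if the arm or the gripper's body presses on something with over 40 N, if the wrist force passes 120 N, or if a joint passes its speed limit or range.

ROBOT

A 6-joint arm with a two-finger parallel gripper is mounted at the origin on a cart in front of the work surface, level with it; the furniture and walls round the work are solid. World frame = base frame: x ahead of the robot, y to its left, z up, the work surface at z = 0. Lengths are in m, angles in rad, forces in N, time in s.
With the tool pointing down it reaches from about 0.225 to 0.875 m from the base axis. Payload 3.4 kg.
Tool frame: the origin (TCP) lies at the very end of the fingers, on their centre line; the grasp point (between the pads) lies 19 mm behind it (manip.pinch_z is the distance from the TCP to the grasp point, in m); z points along the fingers, y is the line along which they close (so a half turn about z gives the same grasp; the last joint's range is limited). The gripper opens to 85 mm and grips with 20 to 120 N. Pads are 22 mm wide; open, the fingers measure 114 mm over their backs; the gripper's body (76 mm by 85 mm) begins 54 mm behind the grasp point. The pads swing forward as they close: fully open they stand 13 mm farther back than shut.
Start: joints at [-1.383, 0.276, 1.505, -0, 1.361, -0.121], TCP at [0.175, -0.548, 0.231] pointing down, gripper open.
Joint ranges: [-2.89, 2.89], [-0.75, 2.08], [0.22, 2.7], [-1.18, 4.32], [0.11, 2.71], [-2.7, 2.7]. Speed limits (rad/s): [2.57, 2.57, 3.14, 3.14, 3.14, 3.14].

INTERFACE

Orientations are given as a unit quaternion [w, x, y, z].
In Python, from rig import manip gives the robot as it stands. The module is installed in compiled form; this text tells all that it offers.
- The arm moves only by the shell command python3 -m jog 'ROWS' [FORCE]. ROWS is JSON, a list of rows, each an object of numbers: "dx", "dy", "dz": the shift along the tool's x, y, z each as a share of 25 cm, from -1 to 1; "ax", "ay", "az": the turn, a rotation vector about the tool's x, y, z each as a share of 90 degrees, from -1 to 1; "grip": the opening, from -1 (shut) to 1 (fully open), so that 0 is half open. A call has 1 to 5 rows; each row is the pose to reach, as a shift and turn from the pose commanded when the call began, along the tool's axes at that moment; what a row does not reach only later rows make up. A row lasts 1/12 s, in which the tool goes at most 41.7 mm and 7.16 degrees, less where a joint would pass 70% of its speed; a pose out of reach is approached as far as the arm can. A call with a number of a shift or a turn outside -1 to 1 is refused whole. A call with a gripper value outside its range is refused whole. The fingers move at their own pace and stop on an object; FORCE is the grip in N (left out, the last holds). Time passes only in rows, so rows that repeat a pose let the fingers close. It gives the time, the measured TCP pose, the force, the opening and the grip force at its end, in the units of the state.
- manip.get_state(): the state, without advancing time (a new reading comes with each control period).
- manip.get_image(name): name is "scene" or "top"; returns a dict with "img" (400x640x3 uint8, red, green, blue), "mtx" (3x3 intrinsics, pixels), "world_to_cam" (4x4, takes a point from world to camera coordinates). Camera axes: x right, y down, z forward; pixel columns grow to the right and rows downward; lengths in m; the calibration is good to about 2 mm. A picture is of the moment at which its call begins. There is no depth.
- manip.sign_off(): hands the job in; it is judged then, once.
The state is a dict: "clock": time; "qpos": joint angles; "qd": joint speeds; "effort": joint torques, N m; "position": TCP position; "ee_rot": TCP orientation; "contact_force": force on the tool from outside, world axes, zero at the start; "moment": the same for the moment, N m; "width": finger opening in m; "gripper_force": force on a finger pad.
Only numpy, scipy, OpenCV 4.12 (cv2) and the standard library are available. Lean on these libraries where they do the work, as an engineer would, in place of code of your own. Each camera call takes 0.05 s, during which the arm holds its last target. There are 200 camera calls.

## Working session

There is one attempt and no reset: what is moved stays moved. The work goes in short steps, Python scripts to look and compute and a shell command to move; the robot and the scene stay as the last step left them, time stands still between calls to the robot, and variables do not carry over. Pictures are saved under pics/ and viewed, at most 10 in all, crops included, and the job is handed in when it is done.

```bash
mkdir -p pics; python3 - <<'E'
from rig import manip
import cv2,numpy as np
for n in("scene","top"):
    d=manip.get_image(n); cv2.imwrite(f"pics/{n}0.png",d["img"][:,:,::-1]); np.savez(f"pics/{n}0.npz",**d)
    print(n,d["mtx"].tolist(),d["world_to_cam"].round(4).tolist())
s=manip.get_state();print({k:np.round(v,3).tolist() for k,v in s.items()})
E
```

```text
scene [[447.80551611967104, 0.0, 323.01182052166007], [0.0, 447.80551611967104, 203.22557552375585], [0.0, 0.0, 1.0]] [[0.8559, -0.5168, 0.0179, -0.4174], [-0.2838, -0.4984, -0.8192, 0.2162], [0.4322, 0.6961, -0.5732, 1.2199], [0.0, 0.0, 0.0, 1.0]]
top [[376.46706355980933, 0.0, 316.9408085354761], [0.0, 376.46706355980933, 203.78678149937883], [0.0, 0.0, 1.0]] [[-0.0039, -0.9998, -0.0173, 0.0769], [-0.9867, 0.0067, -0.1626, 0.5094], [0.1627, 0.0164, -0.9865, 1.1239], [0.0, 0.0, 0.0, 1.0]]
{'clock': 0.1, 'qpos': [-1.383, 0.277, 1.506, -0.0, 1.361, -0.121], 'qd': [0.0, -0.002, -0.002, 0.002, 0.002, -0.001], 'effort': [0.002, -41.77, -24.64, -0.0, 0.006, -0.0], 'position': [0.175, -0.547, 0.231], 'ee_rot': [-0.001, 0.988, 0.154, -0.0], 'contact_force': [-0.378, 0.249, -0.276], 'moment': [-0.002, 0.06, -0.018], 'gripper_force': 0.0, 'width': 0.086}
```

View pics/top0.png

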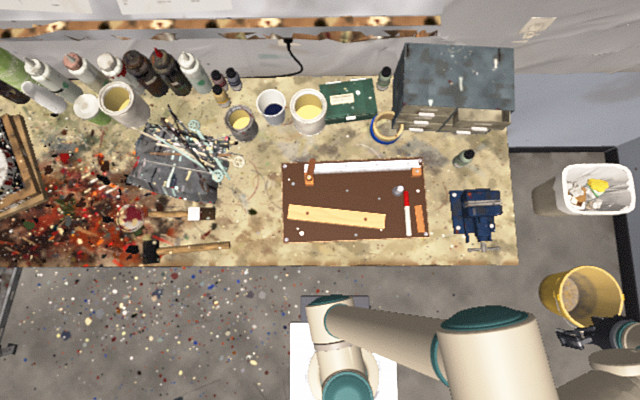

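View pics/scene0.png

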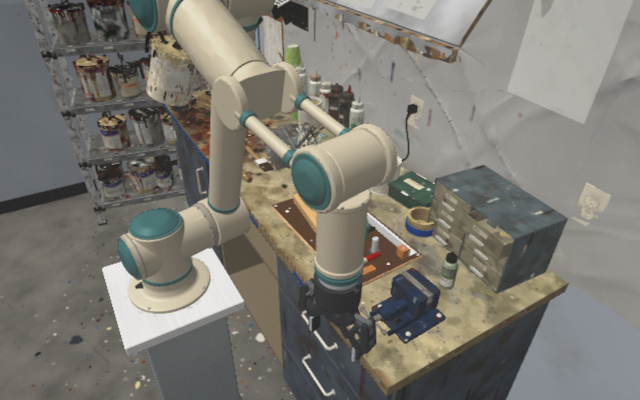

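```bash
cat > h.py <<'E'
import numpy as np,cv2
def ray(d,uv,z):
    M=d["world_to_cam"];R,t=M[:3,:3],M[:3,3]
    c=-R.T@t; uv=np.atleast_2d(np.asarray(uv,float))
    r=(R.T@np.linalg.inv(d["mtx"])@np.c_[uv,np.ones(len(uv))].T).T
    return (c+r*((z-c[2])/r[:,2])[:,None])[:,:2]
def proj(d,p):
    M=d["world_to_cam"]; q=d["mtx"]@(M[:3,:3]@np.asarray(p,float)+M[:3,3]); return q[:2]/q[2]
def rect(d,m,z):
    cs,_=cv2.findContours(m,cv2.RETR_EXTERNAL,cv2.CHAIN_APPROX_NONE)
    c=max(cs,key=cv2.contourArea)[:,0]
    w=ray(d,c,z).astype(np.float32)
    (cx,cy),(a,b),an=cv2.minAreaRect(w*1000); return (cx,cy),(a,b),an,cv2.boxPoints(((cx,cy),(a,b),an))
E
python3 - <<'E'
import numpy as np,cv2
from h import *
d=dict(np.load("pics/top0.npz"));im=d["img"]
hsv=cv2.cvtColor(im,cv2.COLOR_RGB2HSV)
for p in [(300,200),(340,215),(380,218),(420,215),(310,180),(417,172),(360,167),(250,200)]: print(p,hsv[p[1],p[0]])
roi=np.zeros(im.shape[:2],np.uint8);roi[150:250,275:435]=1
H,S,V=cv2.split(hsv)
b=((V<110)&(S>90)&(roi>0)).astype(np.uint8)
print("board",rect(d,b,.012))
w=((V>170)&(H>12)&(H<30)&(S>60)&(roi>0)).astype(np.uint8);w[:195]=0;w[:,:284]=0;w[:,390:]=0;w[235:]=0
print("batten",rect(d,w,.040))
o=np.concatenate([im[145:250,270:440]])
cv2.imwrite("pics/c0.png",cv2.resize(o,None,fx=4.6,fy=4.6,interpolation=cv2.INTER_CUBIC)[:,:,::-1])
E
```

```text
(300, 200) [  9 116 112]
(340, 215) [ 24  84 254]
(380, 218) [ 24  89 254]
(420, 215) [ 14 154 239]
(310, 180) [ 11 159 144]
(417, 172) [ 11  87 238]
(360, 167) [ 15   4 249]
(250, 200) [ 22  66 233]
board ((514.39013671875, -130.15310668945312), (208.50169372558594, 276.1061706542969), 1.7069072723388672, array([[ 406.0734   ,    4.7334366],
       [ 414.29773  , -271.25024  ],
       [ 622.7069   , -265.03964  ],
       [ 614.48254  ,   10.944031 ]], dtype=float32))
batten ((471.1623840332031, 16.200515747070312), (301.3730773925781, 47.8558235168457), 83.5558090209961, array([[ 430.4733 , -130.84837],
       [ 478.02676, -136.2195 ],
       [ 511.85147,  163.2494 ],
       [ 464.298  ,  168.62053]], dtype=float32))
```

View pics/c0.png

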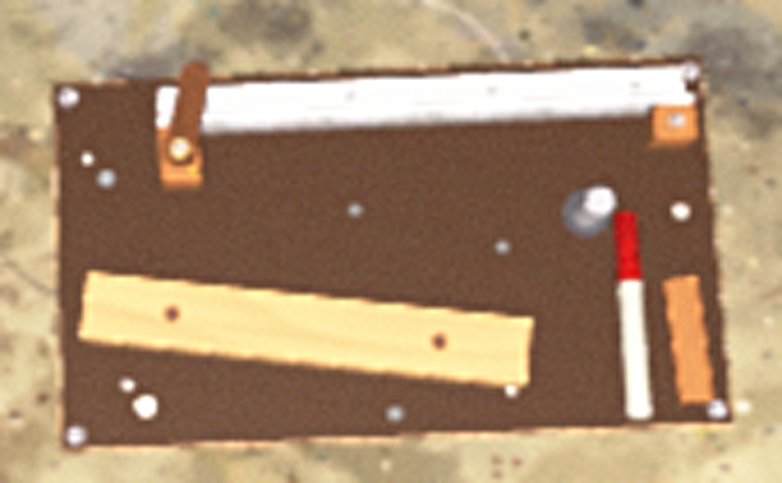

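```bash
python3 - <<'E'
import numpy as np,cv2
from h import *
d=dict(np.load("pics/top0.npz"))
f=[((55,86),12,(132,260)),((703,58),12,(132,-200)),((62,446),12,(-130,260)),((731,422),12,(-130,-200)),((600,199),62,(21,-110)),((180,149),57,(69,169))]
W=[];J=[]
for (u,v),z,j in f:
    W.append(ray(d,((u+.5)/4.6-.5+270,(v+.5)/4.6-.5+145),z/1000)[0]*1000);J.append(j)
W=np.array(W);J=np.array(J,float)
w0=W.mean(0);j0=J.mean(0);U,_,Vt=np.linalg.svd((J-j0).T@(W-w0));R=(U@Vt).T;t=w0-R@j0
print("t",t,"yaw",np.degrees(np.arctan2(R[1,0],R[0,0])));print((J@R.T+t-W).round(1))
np.savez("jig.npz",R=R,t=t)
b=np.array([[430.5,-130.8],[478,-136.2],[511.9,163.2],[464.3,168.6]])
print("batten in jig",((b-t)@R).round(1))
for n,p in dict(tip=(191,70),mk0=(625,212),mk1=(640,416),wd=(688,340)).items():
    w=ray(d,((p[0]+.5)/4.6-.5+270,(p[1]+.5)/4.6-.5+145),{'tip':.0555}.get(n,.025))[0]*1000
    print(n,((w-t)@R).round(1))
E
```

```text
t [529.41720567 -72.11221812] yaw 1.8692817869268716
[[ 4.2  3.2]
 [ 2.9 -1. ]
 [-4.6  2.3]
 [-3.5 -3.3]
 [-0.2 -1.2]
 [ 1.2  0. ]]
batten in jig [[-100.8  -55.4]
 [ -53.5  -62.4]
 [  -9.8  235.8]
 [ -57.2  242.7]]
tip [122.8 159.8]
mk0 [  18.8 -133.2]
mk1 [-120.9 -132.8]
wd [ -70.9 -169. ]
```

```bash
cat >> h.py <<'E'
def goal(jx,jy,z,yaw=0):
    "prints the shift and turn (row units) to a jig-frame TCP target; yaw in deg of tool x from jig x"
    from rig import manip
    from scipy.spatial.transform import Rotation as Ro
    s=manip.get_state();g=np.load("jig.npz");R,t=g["R"],g["t"]
    p=np.r_[R@[jx,jy]+t,z]/1000
    q=s["ee_rot"];T=Ro.from_quat([q[1],q[2],q[3],q[0]]).as_matrix()
    pj=(s["position"][:2]*1000-t)@R
    y0=np.arctan2(T[1,0],T[0,0])-np.arctan2(R[1,0],R[0,0])
    dd=T.T@(p-s["position"])
    print("t%.2f jig pos"%s["clock"],pj.round(1),"z",round(s["position"][2]*1e3,1),"yaw",np.degrees(y0).round(1),"F",np.round(s["contact_force"],1),"| d",(dd/.25).round(3),"mm",(dd*1e3).round(0),"az",round(-(yaw-np.degrees(y0))/90,3))
E
python3 -m jog '[{"dx":0.54,"dy":-0.55,"az":0.18,"grip":-1},{"dx":0.54,"dy":-0.55,"az":0.18,"grip":-1},{"dx":0.54,"dy":-0.55,"az":0.18,"grip":-1},{"dx":0.54,"dy":-0.55,"az":0.18,"grip":-1},{"dx":0.54,"dy":-0.55,"az":0.18,"grip":-1}]'
python3 -c "from h import *;goal(-125,-10,20)"
```

```text
t0.10 jig pos [-370.1 -463.4] z 230.5 yaw 15.8 F [-0.4  0.2 -0.3] | d [ 1.437 -1.476  0.845] mm [ 359. -369.  211.] az 0.176schema error: expected keys dx, dy, dz, ax, ay, az, grip
```

```bash
R='x'; python3 -m jog '[{"dx":0.54,"dy":-0.55,"dz":0,"ax":0,"ay":0,"az":0.18,"grip":-1},{"dx":0.54,"dy":-0.55,"dz":0,"ax":0,"ay":0,"az":0.18,"grip":-1},{"dx":0.54,"dy":-0.55,"dz":0,"ax":0,"ay":0,"az":0.18,"grip":-1},{"dx":0.54,"dy":-0.55,"dz":0,"ax":0,"ay":0,"az":0.18,"grip":-1},{"dx":0.54,"dy":-0.55,"dz":0,"ax":0,"ay":0,"az":0.18,"grip":-1}]'
python3 -c "from h import *;goal(-125,-10,20)"
```

```text
clock: 0.52
position: [0.2622, -0.3716, 0.2308]
ee_rot: [-0.002, 1.0, 0.013, 0.0]
contact_force: [0.1, -0.2, 0.1]
width: 0.0258
gripper_force: 0.0
t0.52 jig pos [-276.9 -290.7] z 230.8 yaw -0.3 F [ 0.1 -0.2  0.1] | d [ 0.601 -1.124  0.847] mm [ 150. -281.  212.] az -0.004
```

```bash
python3 -m jog '[{"dx":0.3,"dy":-0.6,"dz":0,"ax":0,"ay":0,"az":0,"grip":-1},{"dx":0.3,"dy":-0.6,"dz":0,"ax":0,"ay":0,"az":0,"grip":-1},{"dx":0.3,"dy":-0.6,"dz":0,"ax":0,"ay":0,"az":0,"grip":-1},{"dx":0.3,"dy":-0.6,"dz":0,"ax":0,"ay":0,"az":0,"grip":-1},{"dx":0.3,"dy":-0.6,"dz":0,"ax":0,"ay":0,"az":0,"grip":-1}]' | head -2
python3 -m jog '[{"dx":0.3,"dy":-0.52,"dz":0.5,"ax":0,"ay":0,"az":0,"grip":-1},{"dx":0.3,"dy":-0.52,"dz":0.5,"ax":0,"ay":0,"az":0,"grip":-1},{"dx":0.3,"dy":-0.52,"dz":0.5,"ax":0,"ay":0,"az":0,"grip":-1},{"dx":0.3,"dy":-0.52,"dz":0.5,"ax":0,"ay":0,"az":0,"grip":-1},{"dx":0.3,"dy":-0.52,"dz":0.5,"ax":0,"ay":0,"az":0,"grip":-1}]' | tail -4
python3 -c "from h import *;goal(-125,-10,20)"
python3 - <<'E'
from rig import manip
import cv2,numpy as np
d=manip.get_image("scene");cv2.imwrite("pics/s1.png",cv2.resize(d["img"][160:360,220:460],None,fx=3,fy=3)[:,:,::-1])
E
```

```text
clock: 0.93
position: [0.3341, -0.2168, 0.231]
ee_rot: [-0.001, 1.0, 0.013, -0.001]
contact_force: [-0.5, -1.4, -0.1]
width: -0.0001
gripper_force: 0.0
t1.35 jig pos [-126.3  -13.5] z 104.2 yaw -0.3 F [-0.5 -1.4 -0.1] | d [ 0.006 -0.013  0.337] mm [ 1. -3. 84.] az -0.004
```

View pics/s1.png

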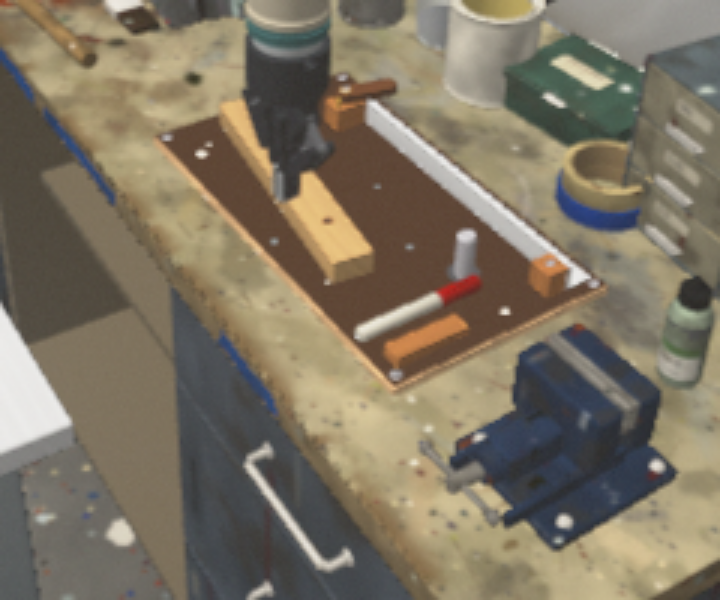

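```bash
python3 -m jog '[{"dx":0,"dy":0,"dz":0.14,"ax":0,"ay":0,"az":0,"grip":-1},{"dx":0,"dy":0,"dz":0.28,"ax":0,"ay":0,"az":0,"grip":-1},{"dx":0,"dy":0,"dz":0.33,"ax":0,"ay":0,"az":0,"grip":-1},{"dx":0.03,"dy":0,"dz":0.33,"ax":0,"ay":0,"az":0,"grip":-1},{"dx":0.07,"dy":0,"dz":0.33,"ax":0,"ay":0,"az":0,"grip":-1}]' | sed -n '2p;4p'
python3 -m jog '[{"dx":0.03,"dy":0,"dz":0,"ax":0,"ay":0,"az":0,"grip":-1},{"dx":0.06,"dy":0,"dz":0,"ax":0,"ay":0,"az":0,"grip":-1},{"dx":0.1,"dy":0,"dz":0,"ax":0,"ay":0,"az":0,"grip":-1},{"dx":0.14,"dy":0,"dz":0,"ax":0,"ay":0,"az":0,"grip":-1},{"dx":0.18,"dy":0,"dz":0,"ax":0,"ay":0,"az":0,"grip":-1}]' | sed -n '2p;4p'
cat >> h.py <<'E'
def batten(name):
    "batten pose in the jig frame from the top view; hand may hide part of it"
    from rig import manip
    d=manip.get_image("top");np.savez(f"pics/{name}.npz",**d);g=np.load("jig.npz");R,t=g["R"],g["t"]
    H,S,V=cv2.split(cv2.cvtColor(d["img"],cv2.COLOR_RGB2HSV))
    m=((V>170)&(H>=17)&(H<30)&(S>60)).astype(np.uint8)
    q=np.array([proj(d,np.r_[R@c+t,40]/1000) for c in ([-125,255],[88,255],[88,-153],[-125,-120])],np.int32)
    k=np.zeros_like(m);cv2.fillPoly(k,[q],1);m&=k
    # keep only large blobs, take all of them (the hand may split the batten)
    n,l,st,_=cv2.connectedComponentsWithStats(m);m=np.isin(l,[i for i in range(1,n) if st[i,4]>60]).astype(np.uint8)
    vu=np.argwhere(m)[:,::-1]
    w=((ray(d,vu,.040)*1000-t)@R).astype(np.float32)
    c,(a,b),an=cv2.minAreaRect(w);bx=cv2.boxPoints((c,(a,b),an))
    print("c",np.round(c,1),"size",round(a,1),round(b,1),"an",round(an,1),"box",bx.round(0).tolist())
    return d
E
python3 -c "
from h import *
goal(-40,-10,20);d=batten('t2');cv2.imwrite('pics/t2.png',cv2.resize(d['img'][145:265,260:440],None,fx=4,fy=4)[:,:,::-1])"
```

```text
position: [0.4212, -0.0917, 0.0233]
contact_force: [-0.4, -0.8, 0.1]
position: [0.4681, -0.0905, 0.0245]
contact_force: [-1.2, -0.7, 0.8]
t2.23 jig pos [-61.9 -16.4] z 24.5 yaw -0.4 F [-1.2 -0.7  0.8] | d [ 0.087 -0.026  0.018] mm [22. -7.  5.] az -0.004
c [-37.1 129.4] size 43.6 228.9 an 3.0 box [[-65.0, 243.0], [-53.0, 14.0], [-9.0, 16.0], [-21.0, 245.0]]
```

View pics/t2.png

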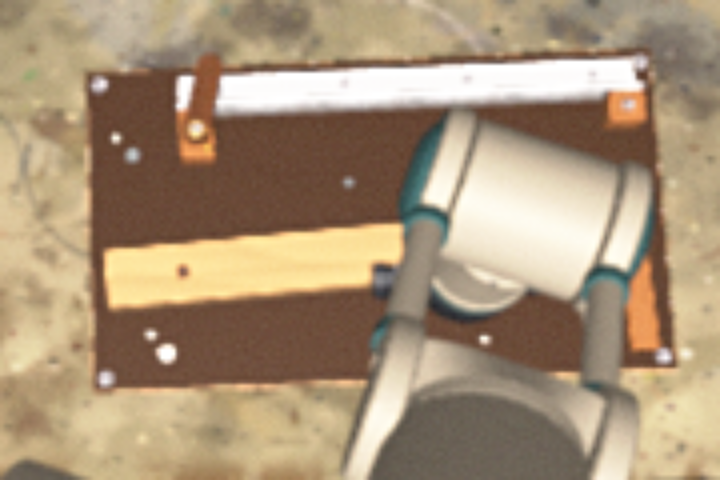

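```bash
python3 -m jog '[{"dx":0.04,"dy":0,"dz":0.01,"ax":0,"ay":0,"az":0,"grip":-1},{"dx":0.08,"dy":0,"dz":0.01,"ax":0,"ay":0,"az":0,"grip":-1},{"dx":0.12,"dy":0,"dz":0.01,"ax":0,"ay":0,"az":0,"grip":-1},{"dx":0.16,"dy":0,"dz":0.01,"ax":0,"ay":0,"az":0,"grip":-1},{"dx":0.2,"dy":0,"dz":0.01,"ax":0,"ay":0,"az":0,"grip":-1}]' | sed -n '2p;4p'
python3 -c "
from h import *
goal(-40,-10,20);d=batten('t3')"
```

```text
position: [0.518, -0.089, 0.0212]
contact_force: [-1.0, 1.0, 0.1]
t2.70 jig pos [-12.  -16.5] z 21.2 yaw -0.4 F [-1.   1.   0.1] | d [-0.112 -0.025  0.005] mm [-28.  -6.   1.] az -0.004
c [-20.9 123.9] size 43.6 234.6 an 17.5 box [[-77.0, 229.0], [-6.0, 5.0], [35.0, 19.0], [-35.0, 242.0]]
```

```bash
python3 -m jog '[{"dx":0.02,"dy":0,"dz":0.0,"ax":0,"ay":0,"az":0,"grip":-1},{"dx":0.02,"dy":0,"dz":0.0,"ax":0,"ay":0,"az":0,"grip":-1},{"dx":-0.06,"dy":0,"dz":0,"ax":0,"ay":0,"az":0,"grip":-1},{"dx":-0.06,"dy":0,"dz":-0.14,"ax":0,"ay":0,"az":0,"grip":-1},{"dx":-0.06,"dy":0,"dz":-0.26,"ax":0,"ay":0,"az":0,"grip":-1}]' | sed -n '2p;4p'
python3 -m jog '[{"dx":-0.13,"dy":-0.8,"dz":0,"ax":0,"ay":0,"az":-0.21,"grip":-1},{"dx":-0.13,"dy":-0.8,"dz":0,"ax":0,"ay":0,"az":-0.21,"grip":-1},{"dx":-0.13,"dy":-0.8,"dz":0,"ax":0,"ay":0,"az":-0.21,"grip":-1},{"dx":-0.13,"dy":-0.8,"dz":0,"ax":0,"ay":0,"az":-0.21,"grip":-1},{"dx":-0.13,"dy":-0.8,"dz":0,"ax":0,"ay":0,"az":-0.21,"grip":-1}]' | sed -n '2p;4p'
python3 -c "
from h import *
goal(-66,264,21,18.7);d=batten('t4');cv2.imwrite('pics/t4.png',d['img'][140:270,255:450,::-1])"
```

```text
position: [0.4984, -0.0886, 0.0855]
contact_force: [1.2, 0.1, 1.6]
position: [0.4629, 0.1116, 0.0866]
contact_force: [0.9, 0.4, 0.7]
t3.58 jig pos [-60.5 185.8] z 86.6 yaw 18.5 F [0.9 0.4 0.7] | d [ 0.078 -0.304  0.262] mm [ 20. -76.  66.] az -0.002
c [11.2 35.8] size 43.9 177.1 an 19.3 box [[-39.0, 112.0], [20.0, -55.0], [61.0, -41.0], [3.0, 127.0]]
```

```bash
python3 -m jog '[{"dx":0.05,"dy":-0.16,"dz":0,"ax":0,"ay":0,"az":0,"grip":-1},{"dx":0.07,"dy":-0.3,"dz":0,"ax":0,"ay":0,"az":0,"grip":-1},{"dx":0.07,"dy":-0.3,"dz":0.12,"ax":0,"ay":0,"az":-0.005,"grip":-1},{"dx":0.07,"dy":-0.3,"dz":0.26,"ax":0,"ay":0,"az":-0.005,"grip":-1},{"dx":0.07,"dy":-0.3,"dz":0.26,"ax":0,"ay":0,"az":-0.005,"grip":-1}]' | sed -n '2p;4p'
python3 -c "
from h import *
goal(-58.6-.33*14.5,235+.944*14.5,21,19.3);d=batten('t4')"
```

```text
position: [0.4497, 0.1854, 0.017]
contact_force: [-1.9, 0.6, -0.2]
t4.05 jig pos [-71.3 260. ] z 17.0 yaw 19.1 F [-1.9  0.6 -0.2] | d [ 0.015  0.053 -0.016] mm [ 4. 13. -4.] az -0.003
c [-7.2 88.9] size 44.0 289.5 an 19.3 box [[-76.0, 218.0], [20.0, -55.0], [61.0, -40.0], [-34.0, 233.0]]
```

```bash
python3 -m jog '[{"dx":0.015,"dy":0.04,"dz":-0.01,"ax":0,"ay":0,"az":0,"grip":-1},{"dx":0.015,"dy":0.08,"dz":-0.01,"ax":0,"ay":0,"az":0,"grip":-1},{"dx":0.015,"dy":0.13,"dz":-0.01,"ax":0,"ay":0,"az":0,"grip":-1},{"dx":0.015,"dy":0.19,"dz":-0.01,"ax":0,"ay":0,"az":0,"grip":-1},{"dx":0.015,"dy":0.25,"dz":-0.01,"ax":0,"ay":0,"az":0,"grip":-1}]' | sed -n '2p;4p'
python3 -c "
from h import *
goal(-58.6-.33*14.5,235+.944*14.5,21,19.3);d=batten('t5')"
```

```text
position: [0.4822, 0.1274, 0.0259]
contact_force: [-1.2, 0.7, -0.8]
t4.52 jig pos [-40.7 200.9] z 25.9 yaw 18.9 F [-1.2  0.7 -0.8] | d [-0.024 -0.21   0.019] mm [ -6. -53.   5.] az -0.005
c [16.2 25. ] size 43.4 253.6 an 19.0 box [[-46.0, 138.0], [37.0, -102.0], [78.0, -88.0], [-4.0, 152.0]]
```

```bash
python3 -m jog '[{"dx":0.0,"dy":0.04,"dz":0.02,"ax":0,"ay":0,"az":0,"grip":-1},{"dx":0.0,"dy":0.08,"dz":0.02,"ax":0,"ay":0,"az":0,"grip":-1},{"dx":0.0,"dy":0.11,"dz":0.02,"ax":0,"ay":0,"az":0,"grip":-1},{"dx":0,"dy":0.11,"dz":0.02,"ax":0,"ay":0,"az":0,"grip":-1},{"dx":-0.01,"dy":0.05,"dz":0.02,"ax":0,"ay":0,"az":0,"grip":-1}]' | sed -n '2p;4p'
python3 -c "
from h import *
goal(-58.6-.33*14.5,235+.944*14.5,21,19.3);d=batten('t6')"
```

```text
position: [0.4845, 0.1145, 0.0191]
contact_force: [-0.4, 0.3, 0.3]
t4.98 jig pos [-38.8 188. ] z 19.1 yaw 18.8 F [-0.4  0.3  0.3] | d [-0.015 -0.262 -0.008] mm [ -4. -65.  -2.] az -0.005
c [24.7  1.3] size 44.1 264.9 an 19.2 box [[-40.0, 119.0], [47.0, -131.0], [89.0, -116.0], [2.0, 134.0]]
```

```bash
python3 -m jog '[{"dx":-0.1,"dy":-0.04,"dz":0.0,"ax":0,"ay":0,"az":0,"grip":-1},{"dx":-0.19,"dy":-0.02,"dz":0.0,"ax":0,"ay":0,"az":0,"grip":-1},{"dx":-0.19,"dy":0.14,"dz":0.0,"ax":0,"ay":0,"az":0,"grip":-1},{"dx":-0.19,"dy":0.3,"dz":0.0,"ax":0,"ay":0,"az":0,"grip":-1},{"dx":-0.19,"dy":0.32,"dz":0.0,"ax":0,"ay":0,"az":0,"grip":-1}]' | sed -n '2p;4p'
python3 -m jog '[{"dx":0.03,"dy":0,"dz":0,"ax":0,"ay":0,"az":0,"grip":-1},{"dx":0.06,"dy":0,"dz":0,"ax":0,"ay":0,"az":0,"grip":-1},{"dx":0.09,"dy":0,"dz":0,"ax":0,"ay":0,"az":0.02,"grip":-1},{"dx":0.12,"dy":0,"dz":0,"ax":0,"ay":0,"az":0.04,"grip":-1},{"dx":0.12,"dy":0,"dz":0,"ax":0,"ay":0,"az":0.06,"grip":-1}]' | sed -n '2p;4p'
python3 -c "
from h import *
goal(-57,97,21,12);d=batten('t7')
cv2.imwrite('pics/t7.png',cv2.resize(d['img'][145:265,260:440],None,fx=4,fy=4)[:,:,::-1])"
```

```text
position: [0.4699, 0.0203, 0.0194]
contact_force: [1.1, 0.8, -0.7]
position: [0.4955, 0.0373, 0.0187]
contact_force: [0.1, 0.4, -0.4]
t5.87 jig pos [-30.3 110.5] z 18.7 yaw 13.6 F [ 0.1  0.4 -0.4] | d [-0.116  0.027 -0.009] mm [-29.   7.  -2.] az 0.018
c [ 48.  -55.6] size 43.2 137.3 an 14.6 box [[10.0, 5.0], [44.0, -127.0], [86.0, -117.0], [52.0, 16.0]]
```

View pics/t7.png

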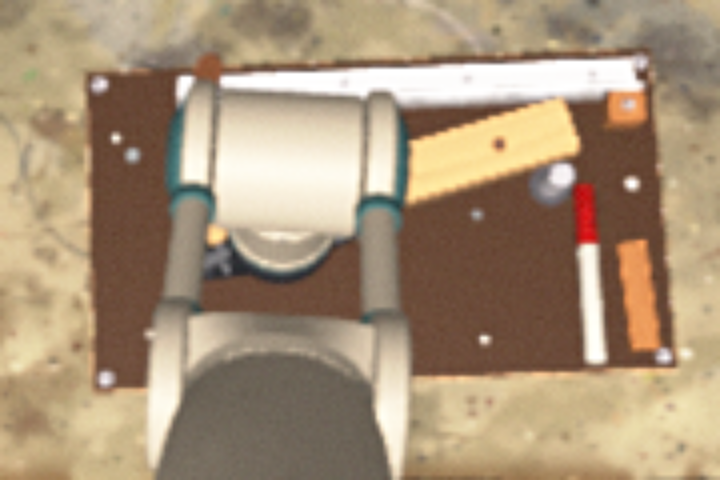

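```bash
python3 -m jog '[{"dx":0.02,"dy":0,"dz":0,"ax":0,"ay":0,"az":0,"grip":-1},{"dx":0.045,"dy":0,"dz":0,"ax":0,"ay":0,"az":0.02,"grip":-1},{"dx":0.045,"dy":0,"dz":0,"ax":0,"ay":0,"az":0.03,"grip":-1},{"dx":-0.05,"dy":0,"dz":0,"ax":0,"ay":0,"az":0.03,"grip":-1},{"dx":-0.12,"dy":-0.05,"dz":0,"ax":0,"ay":0,"az":0.03,"grip":-1}]' | sed -n '2p;4p'
python3 -c "
from h import *
goal(-60,203,21,10.5);goal(-2,200,21,10.5);d=batten('t8')"
```

```text
position: [0.4626, 0.0389, 0.0187]
contact_force: [-0.7, 0.2, -0.7]
t6.33 jig pos [-63.1 113.2] z 18.7 yaw 10.9 F [-0.7  0.2 -0.7] | d [ 0.08 -0.35 -0.01] mm [ 20. -88.  -2.] az 0.005
t6.33 jig pos [-63.1 113.2] z 18.7 yaw 10.9 F [-0.7  0.2 -0.7] | d [ 0.306 -0.295 -0.009] mm [ 76. -74.  -2.] az 0.005
c [ 49.9 -56. ] size 43.9 145.1 an 12.4 box [[13.0, 10.0], [44.0, -132.0], [87.0, -122.0], [56.0, 20.0]]
```

```bash
python3 -m jog '[{"dx":0.02,"dy":-0.16,"dz":0,"ax":0,"ay":0,"az":0,"grip":-1},{"dx":0.07,"dy":-0.32,"dz":0,"ax":0,"ay":0,"az":0,"grip":-1},{"dx":0.15,"dy":-0.35,"dz":0,"ax":0,"ay":0,"az":0,"grip":-1},{"dx":0.26,"dy":-0.31,"dz":-0.01,"ax":0,"ay":0,"az":-0.015,"grip":-1},{"dx":0.3,"dy":-0.3,"dz":-0.01,"ax":0,"ay":0,"az":-0.015,"grip":-1}]' | sed -n '2p;4p'
python3 -c "
from h import *
goal(1-.215*14.5,166+.977*14.5,21,12.4);d=batten('t9')"
```

```text
position: [0.5232, 0.1308, 0.0221]
contact_force: [-0.0, -0.4, 0.6]
t6.80 jig pos [  0.4 203. ] z 22.1 yaw 12.4 F [-0.  -0.4  0.6] | d [-0.029  0.087  0.004] mm [-7. 22.  1.] az 0.0
c [36.2  9.6] size 43.4 274.4 an 11.8 box [[-13.0, 139.0], [43.0, -129.0], [86.0, -120.0], [29.0, 148.0]]
```

```bash
python3 -m jog '[{"dx":-0.03,"dy":0.05,"dz":0,"ax":0,"ay":0,"az":0,"grip":-1},{"dx":-0.03,"dy":0.1,"dz":0,"ax":0,"ay":0,"az":0,"grip":-1},{"dx":-0.03,"dy":0.13,"dz":0,"ax":0,"ay":0,"az":0,"grip":-1},{"dx":-0.03,"dy":0.16,"dz":0,"ax":0,"ay":0,"az":0,"grip":-1},{"dx":-0.03,"dy":0.1,"dz":0,"ax":0,"ay":0,"az":0,"grip":-1}]' | sed -n '2p;4p'
python3 -c "
from h import *
goal(-60,180,21,10);goal(-62,100,21,10);d=batten('t10')"
```

```text
position: [0.5186, 0.0998, 0.0213]
contact_force: [-0.0, -0.6, 0.2]
t7.27 jig pos [ -5.2 172.2] z 21.3 yaw 12.0 F [-0.  -0.6  0.2] | d [-0.208 -0.076  0.001] mm [-52. -19.   0.] az 0.022
t7.27 jig pos [ -5.2 172.2] z 21.3 yaw 12.0 F [-0.  -0.6  0.2] | d [-0.282  0.235  0.001] mm [-71.  59.   0.] az 0.022
c [ 43.7 -22.3] size 43.8 250.6 an 11.4 box [[-3.0, 96.0], [47.0, -149.0], [90.0, -141.0], [40.0, 105.0]]
```

```bash
python3 -m jog '[{"dx":-0.12,"dy":-0.04,"dz":0,"ax":0,"ay":0,"az":0.02,"grip":-1},{"dx":-0.25,"dy":-0.02,"dz":0,"ax":0,"ay":0,"az":0.04,"grip":-1},{"dx":-0.27,"dy":0.13,"dz":0,"ax":0,"ay":0,"az":0.06,"grip":-1},{"dx":-0.27,"dy":0.27,"dz":0,"ax":0,"ay":0,"az":0.06,"grip":-1},{"dx":-0.24,"dy":0.27,"dz":0,"ax":0,"ay":0,"az":0.06,"grip":-1}]' | sed -n '2p;4p'
python3 -m jog '[{"dx":0.06,"dy":0,"dz":0,"ax":0,"ay":0,"az":0,"grip":-1},{"dx":0.12,"dy":0,"dz":0,"ax":0,"ay":0,"az":0,"grip":-1},{"dx":0.16,"dy":0,"dz":0,"ax":0,"ay":0,"az":0,"grip":-1},{"dx":0.2,"dy":0,"dz":0,"ax":0,"ay":0,"az":0,"grip":-1},{"dx":0.24,"dy":0,"dz":0,"ax":0,"ay":0,"az":0.02,"grip":-1}]' | sed -n '2p;4p'
python3 -c "
from h import *
goal(34,90,21,0);d=batten('t11')"
```

```text
position: [0.4761, 0.018, 0.0217]
contact_force: [1.1, 0.5, -1.1]
position: [0.5345, 0.0322, 0.0211]
contact_force: [-0.9, 1.2, 0.5]
t8.15 jig pos [  8.5 104.1] z 21.1 yaw 5.0 F [-0.9  1.2  0.5] | d [0.097 0.065 0.   ] mm [24. 16.  0.] az 0.056
c [ 56.9 -68.9] size 43.8 157.5 an 5.4 box [[28.0, 7.0], [42.0, -149.0], [86.0, -145.0], [71.0, 12.0]]
```

```bash
python3 -m jog '[{"dx":0.03,"dy":0,"dz":0,"ax":0,"ay":0,"az":0.02,"grip":-1},{"dx":0.06,"dy":0,"dz":0,"ax":0,"ay":0,"az":0.04,"grip":-1},{"dx":0.075,"dy":0,"dz":0,"ax":0,"ay":0,"az":0.056,"grip":-1},{"dx":0.085,"dy":0,"dz":0,"ax":0,"ay":0,"az":0.056,"grip":-1},{"dx":0.09,"dy":0,"dz":0,"ax":0,"ay":0,"az":0.056,"grip":-1}]' | sed -n '2p;4p'
python3 -c "
from h import *
goal(34,90,21,0);d=batten('t12')"
```

```text
position: [0.5568, 0.035, 0.0211]
contact_force: [-0.7, -0.1, 1.2]
t8.62 jig pos [ 30.9 106.1] z 21.1 yaw 0.1 F [-0.7 -0.1  1.2] | d [0.012 0.064 0.   ] mm [ 3. 16.  0.] az 0.001
c [ 61.1 -67.9] size 161.1 43.9 an 88.9 box [[38.0, -148.0], [82.0, -149.0], [85.0, 12.0], [41.0, 13.0]]
```

```bash
python3 -m jog '[{"dx":-0.08,"dy":0,"dz":0,"ax":0,"ay":0,"az":0,"grip":-1},{"dx":-0.08,"dy":0.15,"dz":0,"ax":0,"ay":0,"az":0,"grip":-1},{"dx":-0.08,"dy":0.3,"dz":0,"ax":0,"ay":0,"az":0,"grip":-1},{"dx":-0.08,"dy":0.45,"dz":0,"ax":0,"ay":0,"az":0,"grip":-1},{"dx":-0.08,"dy":0.56,"dz":0,"ax":0,"ay":0,"az":0,"grip":-1}]' | sed -n '2p;4p'
python3 -m jog '[{"dx":0.04,"dy":0,"dz":0,"ax":0,"ay":0,"az":0,"grip":-1},{"dx":0.07,"dy":0,"dz":0,"ax":0,"ay":0,"az":0,"grip":-1},{"dx":0.08,"dy":0,"dz":0,"ax":0,"ay":0,"az":0,"grip":-1},{"dx":0.09,"dy":0,"dz":0,"ax":0,"ay":0,"az":0,"grip":-1},{"dx":0.095,"dy":0,"dz":0,"ax":0,"ay":0,"az":0,"grip":-1}]' | sed -n '2p;4p'
python3 -c "
from h import *
goal(36,-35,21,0);d=batten('t13')"
```

```text
position: [0.5421, -0.1083, 0.0216]
contact_force: [0.2, 0.1, -0.7]
position: [0.5648, -0.1038, 0.021]
contact_force: [-3.8, -2.1, 1.8]
t9.50 jig pos [ 34.4 -32.9] z 21.0 yaw 0.1 F [-3.8 -2.1  1.8] | d [0.007 0.009 0.   ] mm [2. 2. 0.] az 0.001
c [67.4  3.1] size 42.6 293.7 an 0.1 box [[46.0, 150.0], [46.0, -144.0], [89.0, -144.0], [88.0, 150.0]]
```

```bash
python3 -m jog '[{"dx":0.006,"dy":0,"dz":0,"ax":0,"ay":0,"az":0,"grip":-1},{"dx":0.012,"dy":0,"dz":0,"ax":0,"ay":0,"az":0,"grip":-1},{"dx":0.012,"dy":0,"dz":0,"ax":0,"ay":0,"az":0,"grip":-1}]' | sed -n '2p;4p'
python3 -c "
from h import *
goal(36,35,21,0)"
```

```text
position: [0.5648, -0.1038, 0.0211]
contact_force: [-7.8, -1.5, 5.4]
t9.80 jig pos [ 34.4 -32.8] z 21.1 yaw 0.1 F [-7.8 -1.5  5.4] | d [ 0.007 -0.271  0.   ] mm [  2. -68.   0.] az 0.001
```

```bash
python3 -m jog '[{"dx":-0.07,"dy":0,"dz":0,"ax":0,"ay":0,"az":0,"grip":-1},{"dx":-0.07,"dy":-0.15,"dz":0,"ax":0,"ay":0,"az":0,"grip":-1},{"dx":-0.07,"dy":-0.3,"dz":0,"ax":0,"ay":0,"az":0,"grip":-1},{"dx":-0.07,"dy":-0.38,"dz":0,"ax":0,"ay":0,"az":0,"grip":-1},{"dx":-0.04,"dy":-0.38,"dz":0,"ax":0,"ay":0,"az":0,"grip":-1}]' | sed -n '2p;4p'
python3 -m jog '[{"dx":0.02,"dy":0,"dz":0,"ax":0,"ay":0,"az":0,"grip":-1},{"dx":0.03,"dy":0,"dz":0,"ax":0,"ay":0,"az":0,"grip":-1},{"dx":0.04,"dy":0,"dz":0,"ax":0,"ay":0,"az":0,"grip":-1},{"dx":0.045,"dy":0,"dz":0,"ax":0,"ay":0,"az":0,"grip":-1},{"dx":0.045,"dy":0,"dz":0,"ax":0,"ay":0,"az":0,"grip":-1}]' | sed -n '2p;4p'
python3 -c "
from h import *
goal(36,35,21,0)"
```

```text
position: [0.5532, -0.0056, 0.0212]
contact_force: [-0.7, -0.1, 0.6]
position: [0.5614, -0.0095, 0.0205]
contact_force: [-11.0, 4.3, 7.2]
t10.63 jig pos [34.  61.5] z 20.5 yaw -0.1 F [-11.    4.3   7.2] | d [ 0.008  0.106 -0.002] mm [ 2. 27. -1.] az -0.001
```

```bash
python3 -m jog '[{"dx":-0.08,"dy":0,"dz":0,"ax":0,"ay":0,"az":0,"grip":-1},{"dx":-0.12,"dy":0,"dz":-0.12,"ax":0,"ay":0,"az":0,"grip":-1},{"dx":-0.12,"dy":0,"dz":-0.27,"ax":0,"ay":0,"az":0,"grip":-1},{"dx":-0.12,"dy":-0.15,"dz":-0.34,"ax":0,"ay":0,"az":0,"grip":-1},{"dx":-0.05,"dy":-0.28,"dz":-0.34,"ax":0,"ay":0,"az":0,"grip":-1}]' | sed -n '2p;4p'
python3 -m jog '[{"dx":0.05,"dy":-0.15,"dz":0,"ax":0,"ay":0,"az":0,"grip":-1},{"dx":0.1,"dy":-0.3,"dz":0,"ax":0,"ay":0,"az":0,"grip":-1},{"dx":0.22,"dy":-0.34,"dz":0,"ax":0,"ay":0,"az":0,"grip":-1},{"dx":0.35,"dy":-0.34,"dz":0,"ax":0,"ay":0,"az":0,"grip":-1},{"dx":0.4,"dy":-0.34,"dz":0,"ax":0,"ay":0,"az":0,"grip":-1}]' | sed -n '2p;4p'
python3 -c "
from h import *
goal(119,207,48,0);d=batten('t14')
from rig import manip
e=manip.get_image('scene')['img']
a=cv2.resize(d['img'][145:245,260:440],None,fx=4,fy=4);b=cv2.resize(e[190:280,250:430],None,fx=4,fy=4)[:200]
cv2.imwrite('pics/t14.png',np.vstack([a,b])[:,:,::-1])"
```

```text
position: [0.5535, 0.0582, 0.1111]
contact_force: [0.8, 0.2, -0.6]
position: [0.655, 0.1484, 0.1065]
contact_force: [-0.1, -0.5, 0.5]
t11.47 jig pos [132.7 216.3] z 106.5 yaw 0.0 F [-0.1 -0.5  0.5] | d [-0.056  0.037  0.234] mm [-14.   9.  58.] az 0.0
c [66.5  2.8] size 44.4 300.2 an 0.2 box [[44.0, 153.0], [45.0, -147.0], [89.0, -147.0], [88.0, 153.0]]
```

View pics/t14.png

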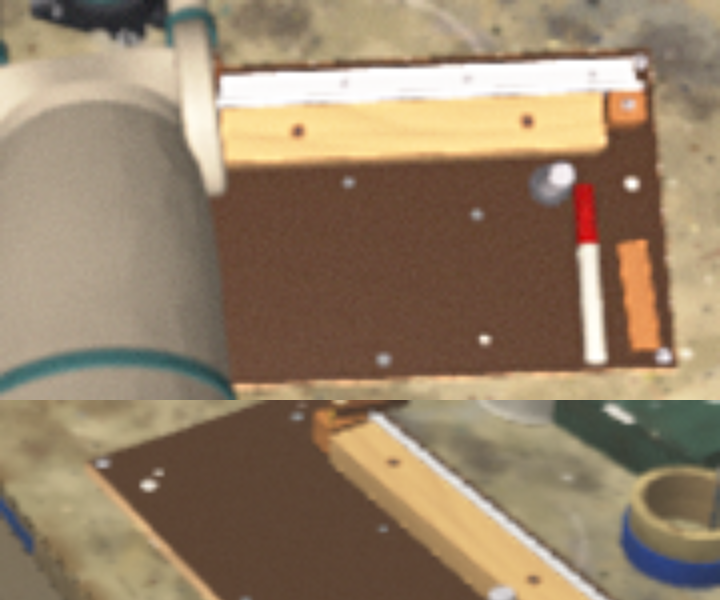

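```bash
python3 -m jog '[{"dx":-0.05,"dy":0.03,"dz":0,"ax":0,"ay":0,"az":0,"grip":-1},{"dx":-0.056,"dy":0.037,"dz":0.1,"ax":0,"ay":0,"az":0,"grip":-1},{"dx":-0.056,"dy":0.037,"dz":0.2,"ax":0,"ay":0,"az":0,"grip":-1},{"dx":-0.056,"dy":0.037,"dz":0.233,"ax":0,"ay":0,"az":0,"grip":-1},{"dx":-0.056,"dy":0.037,"dz":0.233,"ax":0,"ay":0,"az":0,"grip":-1}]' | sed -n '2p;4p'
python3 -c "
from h import *
goal(117.5,189,48,0);goal(122.6,167.7,48);goal(117,146,48);goal(105.6,132.4,48);goal(86,124,48)"
```

```text
position: [0.633, 0.137, 0.0455]
contact_force: [-0.7, -0.3, -0.4]
t11.98 jig pos [110.3 205.7] z 45.5 yaw -0.1 F [-0.7 -0.3 -0.4] | d [ 0.029  0.067 -0.01 ] mm [ 7. 17. -2.] az -0.001
t11.98 jig pos [110.3 205.7] z 45.5 yaw -0.1 F [-0.7 -0.3 -0.4] | d [ 0.049  0.152 -0.01 ] mm [12. 38. -3.] az -0.001
t11.98 jig pos [110.3 205.7] z 45.5 yaw -0.1 F [-0.7 -0.3 -0.4] | d [ 0.027  0.239 -0.01 ] mm [ 7. 60. -2.] az -0.001
t11.98 jig pos [110.3 205.7] z 45.5 yaw -0.1 F [-0.7 -0.3 -0.4] | d [-0.019  0.293 -0.01 ] mm [-5. 73. -2.] az -0.001
t11.98 jig pos [110.3 205.7] z 45.5 yaw -0.1 F [-0.7 -0.3 -0.4] | d [-0.097  0.327 -0.009] mm [-24.  82.  -2.] az -0.001
```

```bash
python3 -m jog '[{"dx":0.029,"dy":0.06,"dz":-0.012,"ax":0,"ay":0,"az":0,"grip":-1},{"dx":0.042,"dy":0.11,"dz":-0.012,"ax":0,"ay":0,"az":0,"grip":-1},{"dx":0.049,"dy":0.152,"dz":-0.012,"ax":0,"ay":0,"az":0,"grip":-1},{"dx":0.042,"dy":0.195,"dz":-0.012,"ax":0,"ay":0,"az":0,"grip":-1},{"dx":0.027,"dy":0.239,"dz":-0.012,"ax":0,"ay":0,"az":0,"grip":-1}]' | sed -n '2p;4p'
python3 -m jog '[{"dx":-0.02,"dy":0.03,"dz":0,"ax":0,"ay":0,"az":0,"grip":-1},{"dx":-0.046,"dy":0.054,"dz":0,"ax":0,"ay":0,"az":0,"grip":-1},{"dx":-0.075,"dy":0.072,"dz":0,"ax":0,"ay":0,"az":0,"grip":-1},{"dx":-0.095,"dy":0.082,"dz":0,"ax":0,"ay":0,"az":0,"grip":-1},{"dx":-0.105,"dy":0.088,"dz":0,"ax":0,"ay":0,"az":0,"grip":-1}]' | sed -n '2p;4p'
python3 -c "
from h import *
goal(86,124,48,0)"
```

```text
position: [0.6452, 0.0773, 0.052]
contact_force: [0.4, 1.2, -0.3]
position: [0.6172, 0.0554, 0.0511]
contact_force: [2.2, 0.2, 0.4]
t12.82 jig pos [ 91.9 124.6] z 51.1 yaw -0.0 F [2.2 0.2 0.4] | d [-0.024  0.002  0.012] mm [-6.  1.  3.] az -0.0
```

```bash
python3 -m jog '[{"dx":-0.008,"dy":0,"dz":0.01,"ax":0,"ay":0,"az":0,"grip":-1},{"dx":-0.016,"dy":0,"dz":0.01,"ax":0,"ay":0,"az":0,"grip":-1},{"dx":-0.016,"dy":0,"dz":0.01,"ax":0,"ay":0,"az":0,"grip":-1}]' | sed -n '2p;4p'
python3 -c "
from h import *
goal(86,124,48,0)"
```

```text
position: [0.6149, 0.0556, 0.0485]
contact_force: [1.2, -0.7, -0.4]
t13.07 jig pos [ 89.6 124.9] z 48.5 yaw 0.0 F [ 1.2 -0.7 -0.4] | d [-0.014  0.004  0.002] mm [-4.  1.  0.] az 0.0
```

```bash
python3 -m jog '[{"dx":-0.008,"dy":0,"dz":0,"ax":0,"ay":0,"az":0,"grip":-1},{"dx":-0.016,"dy":0,"dz":0,"ax":0,"ay":0,"az":0,"grip":-1},{"dx":-0.016,"dy":0,"dz":0,"ax":0,"ay":0,"az":0,"grip":-1}]' | sed -n '2p;4p'
python3 -m jog '[{"dx":-0.006,"dy":0,"dz":0,"ax":0,"ay":0,"az":0,"grip":-1},{"dx":-0.012,"dy":0,"dz":0,"ax":0,"ay":0,"az":0,"grip":-1},{"dx":-0.012,"dy":0,"dz":0,"ax":0,"ay":0,"az":0,"grip":-1}]' | sed -n '2p;4p'
python3 -c "
from h import *
goal(86,124,48,0)"
```

```text
position: [0.6145, 0.0556, 0.0489]
contact_force: [7.5, -0.7, -4.4]
position: [0.6142, 0.0555, 0.0492]
contact_force: [12.3, 0.4, -7.2]
t13.57 jig pos [ 88.9 124.8] z 49.2 yaw -0.0 F [12.3  0.4 -7.2] | d [-0.012  0.003  0.004] mm [-3.  1.  1.] az -0.0
```

```bash
python3 -m jog '[{"dx":0.06,"dy":0,"dz":0,"ax":0,"ay":0,"az":0,"grip":-1},{"dx":0.12,"dy":0,"dz":-0.03,"ax":0,"ay":0,"az":0,"grip":-1},{"dx":0.12,"dy":0,"dz":-0.18,"ax":0,"ay":0,"az":0,"grip":-1},{"dx":0.12,"dy":0,"dz":-0.33,"ax":0,"ay":0,"az":0,"grip":-1},{"dx":0.12,"dy":0,"dz":-0.48,"ax":0,"ay":0,"az":0,"grip":-1}]' | sed -n '2p;4p'
python3 -m jog '[{"dx":-0.15,"dy":0,"dz":-0.1,"ax":0,"ay":0,"az":0,"grip":-1},{"dx":-0.3,"dy":0,"dz":-0.2,"ax":0,"ay":0,"az":0,"grip":-1},{"dx":-0.45,"dy":-0.05,"dz":-0.2,"ax":0,"ay":0,"az":0,"grip":-1},{"dx":-0.6,"dy":-0.1,"dz":-0.2,"ax":0,"ay":0,"az":0,"grip":-1},{"dx":-0.75,"dy":-0.15,"dz":-0.2,"ax":0,"ay":0,"az":0,"grip":-1}]' | sed -n '2p;4p'
python3 -m jog '[{"dx":0,"dy":-0.15,"dz":0,"ax":0,"ay":0,"az":0,"grip":-1},{"dx":0,"dy":-0.3,"dz":0,"ax":0,"ay":0,"az":0,"grip":-1},{"dx":0,"dy":-0.45,"dz":0,"ax":0,"ay":0,"az":0,"grip":-1},{"dx":0,"dy":-0.6,"dz":0,"ax":0,"ay":0,"az":0,"grip":-1},{"dx":0,"dy":-0.75,"dz":0,"ax":0,"ay":0,"az":0,"grip":-1}]' | sed -n '2p;4p'
python3 -c "
from h import *
goal(86,124,48,0);d=batten('t15')
from rig import manip
e=manip.get_image('scene')['img']
a=cv2.resize(d['img'][145:245,260:440],None,fx=4,fy=4)[:350];b=cv2.resize(e[185:285,260:440],None,fx=4,fy=4)[:250]
cv2.imwrite('pics/t15.png',np.vstack([a,b])[:,:,::-1])"
```

```text
position: [0.6364, 0.0568, 0.1687]
contact_force: [1.1, 0.4, 0.2]
position: [0.4465, 0.0882, 0.2188]
contact_force: [0.5, 0.9, 0.0]
position: [0.4415, 0.2768, 0.2185]
contact_force: [1.2, -0.0, -0.6]
t14.82 jig pos [-76.5 351.6] z 218.5 yaw 0.0 F [ 1.2 -0.  -0.6] | d [0.651 0.91  0.682] mm [163. 228. 170.] az 0.0
c [66.6  0.2] size 44.3 294.9 an 0.2 box [[44.0, 148.0], [45.0, -147.0], [89.0, -147.0], [88.0, 148.0]]
```

View pics/t15.png

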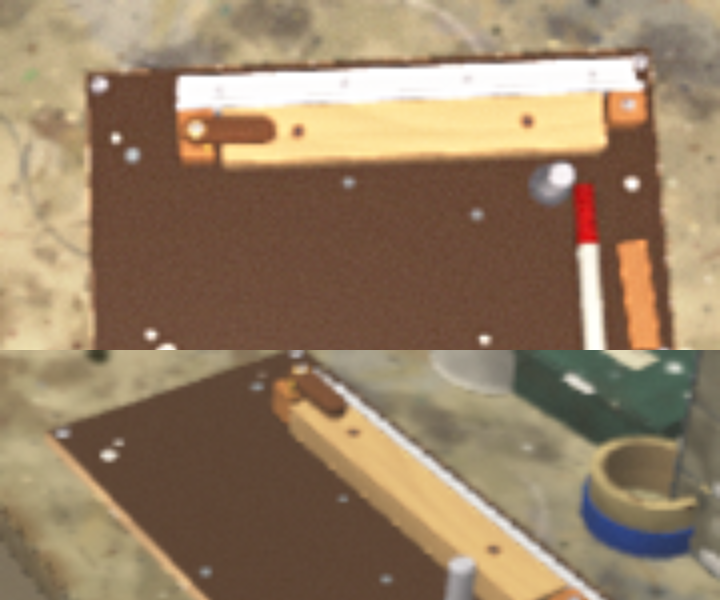

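The picture shows the batten lying flat against the fence between the blocks. The button (crop px 195–275, 130) points right over its left end, and the marker and wedge are where they were.

```bash
python3 -c "
from rig import manip
print(manip.sign_off())"
```

```text
the job is handed in; nothing more can be done
None
```

The batten is in the bay, flat against the fence between the end blocks. The turn button is against its stop over the batten's left end. The hand is clear, the wedge and marker are where they lay, and the job was handed in at about 15 s of the 72 s allowed; sign-off returned no verdict.

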